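# Third hand: hold the key rail against the sprung mounting plate

### The arm

A 6-joint arm with a two-finger parallel gripper is mounted at the origin on the work surface. World frame = base frame: x ahead of the robot, y to its left, z up, the work surface at z = 0. Lengths are in m, angles in degrees, forces in N, time in s.
With the tool pointing down it reaches from about 0.275 to 0.75 m from the base axis. Payload 10.2 kg.
Tool frame: the origin (TCP) lies at the very end of the fingers, on their centre line; the grasp point (between the pads) lies 19 mm behind it; z points along the fingers, y is the line along which they close (so a half turn about z gives the same grasp; the last joint's range is limited). The gripper opens to 88 mm and grips with 3 to 60 N. Pads are 18 mm wide; open, the fingers measure 123 mm over their backs; the gripper's body (75 mm by 187 mm) begins 45 mm behind the grasp point.
Start: joints at [58.648, 17.928, 85.812, -0, 76.261, -12.8], TCP at [0.167, 0.498, 0.205] pointing down, gripper open.
Joint ranges: [-168.41, 168.41], [-55.51, 124.54], [10.69, 146.95], [-70.63, 250.63], [1, 178], [-165.06, 165.06]. Speed limits (degrees/s): [136.94, 136.94, 172.46, 180, 180, 180].

### API

Orientations are given as a 3x3 rotation matrix whose columns are the frame's x, y, z axes.
In Python, from cell import bot gives the robot as it stands.
- The arm moves only by the tool apply_moves, never from a script. Its argument "moves" is text: rows parted by semicolons, each of 7 numbers parted by spaces: the turn, a rotation vector about the world's x, y, z as a fraction of full scale, then the shift along the world's x, y, z as a fraction of full scale, then the opening, from 0 (shut) to 1 (fully open). A call has exactly 10 rows; each row shifts and turns the commanded pose from where the row before left it; what a row does not reach is not made up. Full scale, the value 1, is 100 mm for a shift and 90 degrees for a turn. A row lasts 1/10 s, in which the tool goes at most 50 mm and 8.59 degrees, less where a joint would pass 70% of its speed; a pose out of reach is approached as far as the arm can. A call with a number of a shift or a turn outside -1 to 1 is refused whole. A call with a gripper value outside its range is refused whole. The fingers move at their own pace and stop on an object; the grip force is fixed at half the most. Time passes only in rows, so rows that do not move let the fingers close, or fill a call up. It gives the time, the measured TCP pose, the force, the opening and the grip force at its end, in the units of the state.
- bot.get_state(): the state, without advancing time (a new reading comes with each control period).
- bot.grab_frame(name): name is "scene" or "top" or "wrist"; returns (picture, depth): 400x640x3 uint8, red, green, blue; 400x640 float32, m along the optical axis (not along the pixel's ray), 0 where there is no reading.
- bot.calibration(name): a dict with "fx", "fy", "cx", "cy" (pixels), "dist" ([k1, k2, p1, p2, k3] as OpenCV has them; the pictures are not rectified), "camera_from_world" (4x4, takes a point from world to camera coordinates). Camera axes: x right, y up, looking along -z (the intrinsics and any distortion apply to the point x, -y, -z); pixel columns grow to the right and rows downward; lengths in m; the calibration is good to about 2 mm. A picture is of the moment at which its call begins: read the wrist's pose just before it. calibration takes no time and is no camera call; for the wrist camera it gives the pose at the moment of the call.
- bot.sign_off(): hands the job in; it is judged then, once.
The state is a dict: "time": time; "qpos": joint angles; "joint_velocities": joint speeds; "tau": joint torques, N m; "tcp_pos": TCP position; "eef_rot": TCP orientation; "wrist_force": force on the tool from outside, world axes, zero at the start; "moment": the same for the moment, N m; "gripper_width": opening from 0.0 (shut) to 1.0 (fully open); "finger_force": force on a finger pad.
Only numpy, scipy, OpenCV 4.12 (cv2) and the standard library are available. Lean on these libraries where they do the work, as an engineer would, in place of code of your own. Each camera call takes 0.05 s, during which the arm holds its last target. There are 200 camera calls.

### The job

I am about to screw the beech key rail to the blue sprung mounting plate, driving the screws from behind the board: be my third hand. Pick the rail up (its middle block is the handy grip), line its flat back up with the plate edge to edge and level, and press it squarely in with a steady push of about 10 N, so that the plate's springs are about half way in; never ram it against the plate and do not disturb the other things on the cabinet. Keep it like that for a couple of seconds and finish while still gripping it and pressing: do not put it down, let go or back off.

Things in the scene. Friction and masses are not known exactly. Their poses are not given: they have to be found in the camera images.
- rail: beech key rail, loose, 0.1-0.2 kg, upright: strip 180 wide (y) x 12 thick (x) x 45 mm high (z), solid block in mid-front 32 mm wide (y), from x = -12 to -60 mm, 45 mm high; brass hooks at y = +-52, +-78 mm stand 14 mm out of the strip's front. Origin under the middle of the flat back face; +x points out of the back (the way it is pressed), z up
- rail_back (a point): centre of the rail's flat back face, 22.5 mm above the rail's underside; axes as the rail
- rail_grip (a point): point inside the middle block, 42 mm in front of the back face (30 mm in front of the strip) and 22.5 mm above the underside: grip here from above, fingers closing along the rail's y across the 32 mm block; axes as the rail
- fence: fixed jig: upright plywood board 240 wide, 110 high, 16 mm thick, on feet behind it, carrying the blue sprung plate on its robot side. Origin on the cabinet top under the middle of the plate's front face at rest; +x points the way the plate is pressed (away from the robot, into the board), y along the board, z up. The board's front face is at x = 30 mm
- plate_face (a point): centre of the blue plate's front face, moving with the plate; the plate is 180 mm wide (y), 45 mm high (from 60 to 105 mm above the cabinet top) and 10 mm thick, the same outline as the rail's back; axes as the jig
- plate (a joint): how far the plate is pressed in, m: 0 at rest, 0.020 at the end stop; springs of 1000 N/m without preload, so 0.010 is half way and 10 N
- remote: black remote, 160 x 44 x 18 mm, origin under its centre; a bystander, leave it alone
- controller: purple game controller, about 110 x 160 x 47 mm, origin under its centre; a bystander, leave it alone
- keyring: steel keyring with spring clip and two brass keys, flat, about 120 mm long, 5 mm high, origin under the ring's centre; a bystander, leave it alone
- votive: clear glass votive cup, 68 mm wide, 65 mm high, origin under its centre; a bystander, leave it alone
- dispenser: empty clear plastic push dispenser with white pump head, 58 mm wide, 151 mm high, origin under its centre; a bystander, leave it alone
- caddy: fixed grey caddy of three shallow stacked trays, 265 x 195 x 195 mm, origin under its centre; keep clear
There are look-alikes about, which are no part of the job. What is meant by the rail is not purple, and is the larger of those in its own colour.

How it is judged (in metres and radians):
On the way, in this order (a step that is already met when the one before it is completed fails the run):
1. the rail is gripped and lifted clear of the cabinet top (height (world z) of rail above 0.03 m and contact force between the fingers and rail above 1 N), for 0.1 s.
2. the rail is pressed squarely against the plate, in line with it, with 6 to 14 N, without a break for 1.5 s (contact force between rail and fence between 6 and 14 N and value of joint plate between 0.005 and 0.015 m and y of rail_back in the frame of plate_face between -0.009 and 0.009 m and z of rail_back in the frame of plate_face between -0.009 and 0.009 m and angle between the x axis of rail and the x axis of fence, either way round below 0.09 rad and angle between rail's own z axis and vertical below 0.09 rad and contact force between the fingers and rail above 2 N), for 1.5 s.
At the end, for the whole second after the job is handed in: the rail is still gripped by the fingers and pressed on the plate with 6 to 14 N, the plate pressed in 5 to 15 mm, the rail's back in line with the plate within 9 mm sideways and 9 mm in height, parallel and upright within 0.09 rad, at rest, and no bystander moved 30 mm (all of step 2 and height (world z) of rail above 0.045 m and linear speed of rail below 0.02 m/s and distance of each of remote, controller, keyring, votive, dispenser from where it was at the start of the episode below 0.03 m); the arm keeps its last pose, push and grip.
It fails at once if the rail is rammed against the plate or board with more than 22 N (contact force between rail and fence above 22 N).
It fails at once if a bystander is disturbed (moved more than 30 mm) (distance of any of remote, controller, keyring, votive, dispenser from where it was at the start of the episode above 0.03 m).
It also fails if it takes over 45 s, if anything falls off the work surface, if the arm or the gripper's body presses on something with over 40 N, if the wrist force passes 120 N, or if a joint passes its speed limit or range.

## Working session

There is one attempt and no reset: what is moved stays moved. The work goes in short steps, Python scripts to look and compute and a tool call to move; the robot and the scene stay as the last step left them, time stands still between calls to the robot, and variables do not carry over. Pictures are saved under pics/ and viewed, at most 10 in all, crops included, and the job is handed in when it is done.

Besides the shell and the picture viewer there is one more tool, called after "Call:" by a JSON object that holds its "name" and its "arguments", one argument or row to a line. apply_moves: Moves the arm, as the interface text tells. Its arguments: {"type":"object","properties":{"moves":{"type":"string"}},"required":["moves"]}

```bash
mkdir -p pics; cat > h.py <<'E'
import numpy as np, cv2
from cell import bot
def grab(n,tag):
    c=bot.calibration(n); p,d=bot.grab_frame(n)
    cv2.imwrite(f'pics/{tag}.png',p[:,:,::-1]); np.savez(f'{tag}.npz',p=p,d=d,T=c['camera_from_world'],k=[c['fx'],c['fy'],c['cx'],c['cy']],dist=c['dist'])
def load(tag):
    return np.load(f'{tag}.npz')
def cloud(tag):
    z=load(tag); d=z['d']; fx,fy,cx,cy=z['k']
    K=np.array([[fx,0,cx],[0,fy,cy],[0,0,1]])
    v,u=np.mgrid[:d.shape[0],:d.shape[1]]
    n=cv2.undistortPoints(np.stack([u,v],-1).reshape(-1,1,2).astype(float),K,z['dist']).reshape(*d.shape,2)
    P=np.stack([n[...,0]*d,-n[...,1]*d,-d],-1)
    R=np.linalg.inv(z['T']); W=P@R[:3,:3].T+R[:3,3]; W[d==0]=np.nan
    return W
E
python3 - <<'E'
from h import *
for n in('scene','top'): grab(n,n+'0')
s=bot.get_state(); print(s['time'],s['tcp_pos'],s['eef_rot'],s['wrist_force'])
E
```

```text
0.1 [0.16692411 0.49749687 0.20494471] [[-9.48023057e-01  3.18201129e-01 -5.69763526e-04]
 [ 3.18201552e-01  9.48022606e-01 -9.54223245e-04]
 [ 2.36513788e-04 -1.08592528e-03 -9.99999382e-01]] [ 0.37050388 -0.26878291 -0.03240429]
```

View pics/scene0.png

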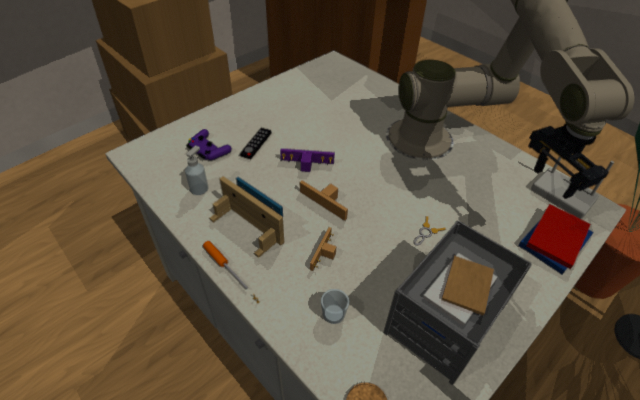

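View pics/top0.png

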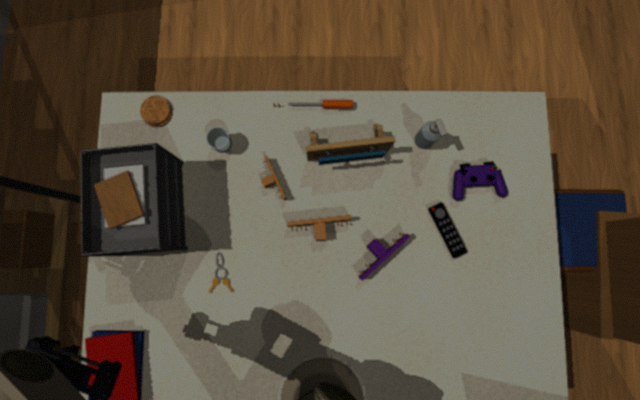

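Three rail-like things show in the top view: a beech one at (321,222), a smaller beech one at (272,178) and a purple one at (385,255). The large beech one fits because it isn't purple and is the bigger of its colour. The jig with its blue plate is at (350,150). I'll confirm the rail in a crop and measure it.

```bash
python3 - <<'E'
from h import *
im=cv2.imread('pics/top0.png'); cv2.imwrite('pics/c1.png',cv2.resize(im[90:280,230:430],None,fx=4,fy=4*.75,interpolation=3)[:600])
sc=cv2.imread('pics/scene0.png'); 
for tag in('top0','scene0'):
    W=cloud(tag); p=load(tag)['p'].astype(int); hsv=cv2.cvtColor(p.astype(np.uint8),cv2.COLOR_RGB2HSV)
    z=W[...,2]; print(tag,'table',np.nanmedian(z[(abs(W[...,0]-.35)<.05)&(abs(W[...,1])<.3)]))
    def show(n,m):
        q=W[m]; 
        if len(q)<10: print(n,len(q));return
        r=cv2.minAreaRect((q[:,:2]*1000).astype(np.float32)); print(n,len(q),'rect',np.round(r[0],1),np.round(r[1],1),round(r[2],2),'z',np.round(np.percentile(q[:,2],[2,50,98]),4))
    v,u=np.mgrid[:400,:640]
    wood=(hsv[...,0]>5)&(hsv[...,0]<22)&(hsv[...,1]>90)
    blue=(hsv[...,0]>90)&(hsv[...,0]<115)&(hsv[...,1]>120)
    B=(lambda a,b,c,d:(u>=a)&(u<=b)&(v>=c)&(v<=d))
    if tag=='top0': R,F,S=B(282,362,208,242),B(300,402,120,168),B(255,292,148,205)
    else: R,F,S=B(295,352,175,222),B(205,292,170,252),B(305,340,225,272)
    show('rail top',R&(z>.035)&(z<.06)); show('rail strip',R&wood&(z>.01)); show('board',F&(z>.1)&wood); show('plate',F&blue&(z>.03)); show('small',S&(z>.02))
E
```

```text
top0 table 0.0004444751030227012
rail top 493 rect [466.3   6.5] [ 60.1 179.2] 6.32 z [0.0397 0.045  0.0487]
rail strip 527 rect [466.4   5. ] [ 60.1 176.2] 6.32 z [0.0208 0.0448 0.0486]
board 588 rect [690. -76.] [ 17.8 237.3] 6.9 z [0.102  0.1098 0.1136]
plate 354 rect [667.  -79.1] [ 31.2 175.4] 6.61 z [0.0322 0.1043 0.1084]
small 276 rect [606.7 150.1] [134.9  44.7] 24.84 z [0.0212 0.0333 0.0371]
scene0 table 0.0008861201902164995
rail top 415 rect [468.3  10.2] [ 62.5 180. ] 6.08 z [0.0363 0.0448 0.0495]
rail strip 701 rect [468.8  10.1] [ 61.6 179.6] 6.93 z [0.0113 0.0384 0.0489]
board 486 rect [691.  -71.1] [ 18.3 236.5] 6.72 z [0.1006 0.1096 0.1139]
plate 322 rect [659.7 -73.2] [ 10.2 173.4] 7.06 z [0.0823 0.0989 0.1081]
small 330 rect [608.1 153.1] [139.2  45.6] 24.72 z [0.0211 0.0334 0.0374]
```

View pics/c1.png

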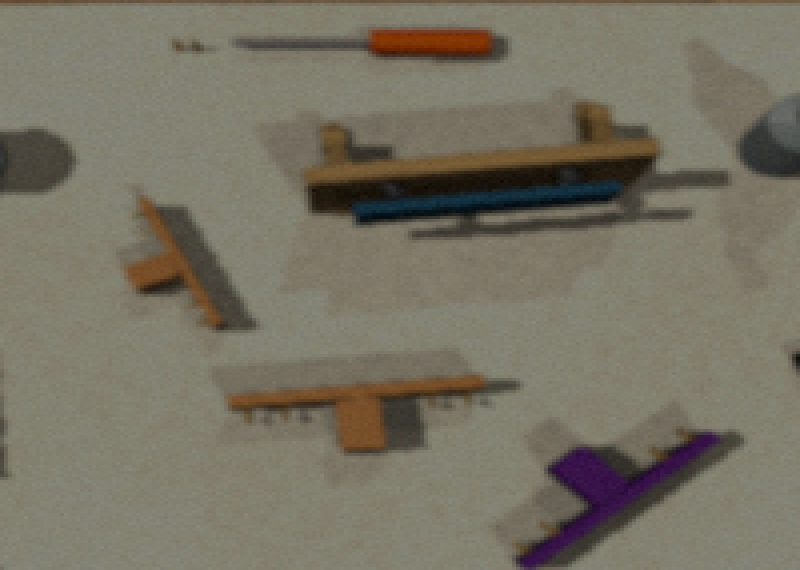

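The crop confirms it: the rail is the larger beech one with four hooks, strip around crop pixel (355,393) and block at (360,425). Its back already faces the blue plate, which is at (490,202). Moving over it now.

Call:
{"name": "apply_moves", "arguments": {
  "moves": "0 0 0.028 0.05 -0.4 0.2 1; 0 0 0.028 0.05 -0.4 0.2 1; 0 0 0.028 0.05 -0.4 0.2 1; 0 0 0.028 0.05 -0.4 0.2 1; 0 0 0.028 0.05 -0.4 0.2 1; 0 0 0.028 0.3 -0.38 0 1; 0 0 0.028 0.3 -0.38 0 1; 0 0 0.028 0.3 -0.38 0 1; 0 0 0.028 0.3 -0.38 0 1; 0 0 0.028 0.3 -0.38 0 1"
}}

```text
time: 1.1
tcp_pos: [0.3428, 0.1058, 0.3055]
eef_rot: [[-0.993, -0.117, 0.0], [-0.117, 0.993, 0.0], [-0.0, 0.0, -1.0]]
wrist_force: [0.3, 0.7, -0.4]
gripper_width: 1.001
finger_force: 0.0
```

Call:
{"name": "apply_moves", "arguments": {
  "moves": "0 0 0 0.3 -0.3 0 1; 0 0 0 0.3 -0.3 0 1; 0 0 0 0.3 -0.3 0 1; 0 0 0 0.2 -0.1 0 1; 0 0 0 0 0 0 1; 0 0 0 0 0 0 1; 0 0 0 0 0 0 1; 0 0 0 0 0 0 1; 0 0 0 0 0 0 1; 0 0 0 0 0 0 1"
}}

```text
time: 2.1
tcp_pos: [0.4518, 0.008, 0.3056]
eef_rot: [[-0.993, -0.116, 0.0], [-0.116, 0.993, -0.0], [-0.0, -0.0, -1.0]]
wrist_force: [-0.2, -0.3, 0.2]
gripper_width: 1.003
finger_force: 0.0
```

```bash
python3 - <<'E'
from h import *
s=bot.get_state(); print(s['time'],s['tcp_pos'],np.round(s['eef_rot'],4),s['wrist_force'],s['qpos'])
grab('wrist','w1')
W=cloud('w1'); print(np.linalg.inv(load('w1')['T']).round(3)); print(W[[100,200,300]][:,[100,320,540]].round(3))
E
```

```text
2.1 [0.45183904 0.0080022  0.30564306] [[-9.932e-01 -1.162e-01  5.000e-04]
 [-1.162e-01  9.932e-01 -1.000e-04]
 [-4.000e-04 -2.000e-04 -1.000e+00]] [-0.19217852 -0.27459435  0.21956414] [-1.38975853e+01  5.29264182e+00  8.65138983e+01 -1.24941467e-03
  8.81665896e+01 -1.10571092e+02]
[[-0.115 -0.945 -0.306  0.373]
 [ 0.993 -0.109 -0.036 -0.001]
 [ 0.001 -0.308  0.951  0.483]
 [ 0.     0.     0.     1.   ]]
[[[ 0.409 -0.334 -0.002]
  [ 0.372  0.005 -0.001]
  [ 0.331  0.343 -0.001]]

 [[ 0.575 -0.35  -0.002]
  [ 0.532  0.024 -0.003]
  [ 0.489  0.4   -0.002]]

 [[ 0.425 -0.048  0.421]
  [ 0.67   0.039  0.081]
  [ 0.412  0.058  0.422]]]
```

View pics/w1.png

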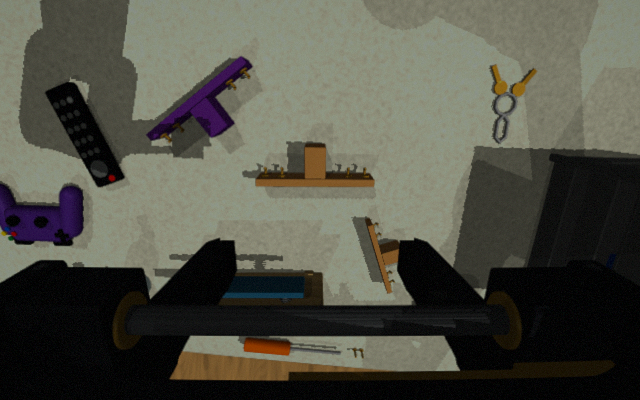

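The wrist view shows the rail at (315,165) with its block at (315,160). The plate and board are partly visible behind the fingers at (265,285). I'll measure from depth.

```bash
cat > m.py <<'E'
from h import *
def rail(tag,box):
    W=cloud(tag); v,u=np.mgrid[:400,:640]; a,b,c,d=box
    z=W[...,2]; m=(u>=a)&(u<=b)&(v>=c)&(v<=d)&(z>.04)&(z<.05)
    q=W[m]; r=cv2.minAreaRect((q[:,:2]*1000).astype(np.float32)); print('top',len(q),r,np.median(q[:,2]))
    th=np.radians(6.5); R=np.array([[np.cos(th),np.sin(th)],[-np.sin(th),np.cos(th)]])
    l=q[:,:2]@R.T
    print('local x',np.percentile(l[:,0],[0,1,99,100]),'y',np.percentile(l[:,1],[0,1,99,100]))
    k=l[:,0]<l[:,0].max()-.025; print('block y',np.percentile(l[k,1],[1,50,99]),'x',np.percentile(l[k,0],[1,99]))
    s=~k&(abs(l[:,1]-np.median(l[k,1]))>.025); print('strip line angle',np.degrees(np.arctan(np.polyfit(q[s,1],q[s,0],1)[0])),'local x',np.median(l[s,0]))
E
python3 - <<'E'
from m import *
rail('w1',(235,395,125,200)); 
W=cloud('w1'); z=W[...,2]; m=(z>.09)&(z<.12)&(W[...,0]>.6); 
q=W[m]; print(len(q), q.min(0),q.max(0))
m=(z>.1)&(z<.12)&(W[...,0]>.6)&(W[...,1]>-.25)&(W[...,1]<.1);q=W[m]; print(cv2.minAreaRect((q[:,:2]*1000).astype(np.float32)))
E
```

```text
top 1631 ((467.06573486328125, 7.221061706542969), (59.735103607177734, 179.9678497314453), 6.532678127288818) 0.04281561735305062
local x [0.4350144  0.43537167 0.49422973 0.49476433] y [-0.13566753 -0.13219963  0.04085044  0.04429847]
block y [-0.06115108 -0.0462715  -0.0300109 ] x [0.43528515 0.46947138]
strip line angle -6.040652125732451 local x 0.4878972540833948
963 [ 0.64188708 -0.11722237  0.09000606] [0.68902455 0.0439199  0.10551695]
((653.5177001953125, -48.152915954589844), (10.746289253234863, 118.9172134399414), 6.48228120803833)
```

Call:
{"name": "apply_moves", "arguments": {
  "moves": "0 0 0 0.03 -0.02 -0.4 1; 0 0 0 0 0 -0.4 1; 0 0 0 0 0 -0.4 1; 0 0 0 0 0 -0.4 1; 0 0 0 0 0 -0.4 1; 0 0 0 0 0 -0.4 1; 0 0 0 0 0 -0.3 1; 0 0 0 0 0 -0.2 1; 0 0 0 0 0 -0.09 1; 0 0 0 0 0 0 1"
}}

```text
time: 3.15
tcp_pos: [0.4547, 0.0058, 0.0059]
eef_rot: [[-0.993, -0.116, -0.001], [-0.116, 0.993, 0.0], [0.001, 0.001, -1.0]]
wrist_force: [-0.3, -0.2, -0.3]
gripper_width: 1.002
finger_force: 0.0
```

Call:
{"name": "apply_moves", "arguments": {
  "moves": "0 0 0 0 0 0 0.6; 0 0 0 0 0 0 0; 0 0 0 0 0 0 0; 0 0 0 0 0 0 0; 0 0 0 0 0 0 0; 0 0 0 0 0 0 0; 0 0 0 0 0 0 0; 0 0 0 0 0 0 0; 0 0 0 0 0 0 0; 0 0 0 0 0 0 0"
}}

```text
time: 4.15
tcp_pos: [0.4551, 0.0057, 0.0065]
eef_rot: [[-0.993, -0.116, 0.0], [-0.116, 0.993, -0.0], [-0.0, -0.0, -1.0]]
wrist_force: [0.2, -0.5, 1.0]
gripper_width: 0.354
finger_force: 30.0
```

Call:
{"name": "apply_moves", "arguments": {
  "moves": "0 0 0 0 0 0.1 0; 0 0 0 0 0 0.15 0; 0 0 0 0 0 0.15 0; 0 0 0 0 0 0.12 0; 0 0 0 0 0 0.06 0; 0 0 0 0 0 0.02 0; 0 0 0 0.04 -0.1 0 0; 0 0 0 0.1 -0.1 0 0; 0 0 0 0.12 -0.1 0 0; 0 0 0 0.12 -0.1 0 0"
}}

```text
time: 5.15
tcp_pos: [0.4939, -0.0356, 0.0659]
eef_rot: [[-0.993, -0.115, -0.001], [-0.115, 0.993, 0.0], [0.001, 0.0, -1.0]]
wrist_force: [-0.1, -0.4, -1.6]
gripper_width: 0.357
finger_force: 30.0
```

Call:
{"name": "apply_moves", "arguments": {
  "moves": "0 0 0 0.15 -0.1 0 0; 0 0 0 0.15 -0.1 0 0; 0 0 0 0.15 -0.1 0 0; 0 0 0 0.13 -0.1 0 0; 0 0 0 0.1 -0.08 0 0; 0 0 0 0.06 -0.04 0 0; 0 0 0 0.04 -0.02 0 0; 0 0 0 0 0 0 0; 0 0 0 0 0 0 0; 0 0 0 0 0 0 0"
}}

```text
time: 6.15
tcp_pos: [0.5708, -0.088, 0.0664]
eef_rot: [[-0.993, -0.116, -0.0], [-0.116, 0.993, 0.0], [0.0, 0.0, -1.0]]
wrist_force: [0.2, 0.2, -2.3]
gripper_width: 0.359
finger_force: 30.0
```

```bash
python3 - <<'E'
from h import *
s=bot.get_state(); print(s['time'],s['tcp_pos'],np.round(s['eef_rot'],4),s['wrist_force'],s['moment'])
for n in('wrist','scene','top'): grab(n,n+'2')
a=cv2.imread('pics/wrist2.png')[100:350,120:480]; b=cv2.imread('pics/scene2.png')[140:290,180:380]; c=cv2.imread('pics/top2.png')[90:240,260:460]
f=lambda i,w,h:cv2.resize(i,(w,h),interpolation=3)
cv2.imwrite('pics/m2.png',np.vstack([np.hstack([f(b,400,300),f(c,400,300)]),f(a,800,300)]))
E
```

```text
6.15 [ 0.57077712 -0.08800398  0.06643062] [[-9.932e-01 -1.161e-01 -3.000e-04]
 [-1.161e-01  9.932e-01  1.000e-04]
 [ 3.000e-04  1.000e-04 -1.000e+00]] [ 0.22286202  0.23313215 -2.3430455 ] [ 0.05724217  0.0488858  -0.00993697]
```

View pics/m2.png

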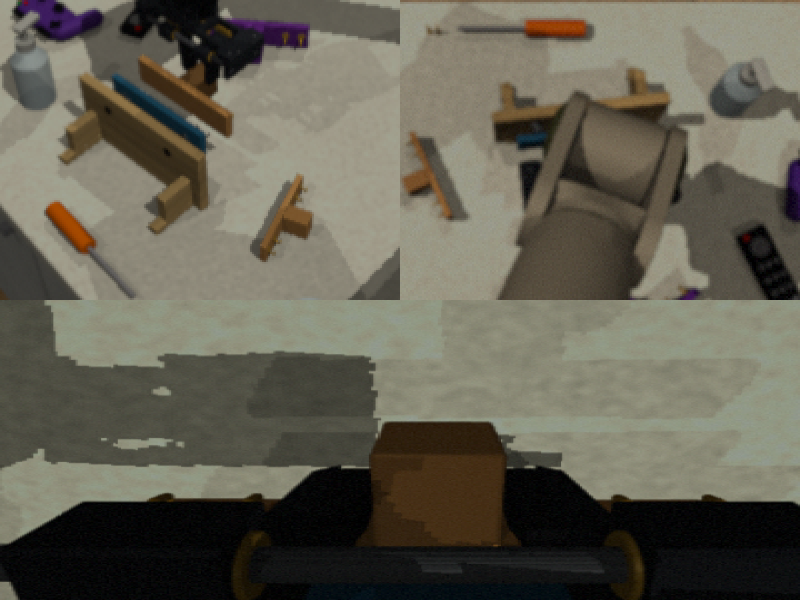

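The scene crop (upper left) shows the rail held level in front of the blue plate, strip from about (140,60) to (230,130), with the plate from (113,80) to (205,150). The top view is blocked by the arm. I'll measure the relative pose from the scene depth.

```bash
python3 - <<'E'
from h import *
W=cloud('scene2'); p=load('scene2')['p']; hsv=cv2.cvtColor(p,cv2.COLOR_RGB2HSV)
th=np.radians(6.6); n=np.array([np.cos(th),np.sin(th)]); t=np.array([-n[1],n[0]])
X=W[...,:2]@n; Y=W[...,:2]@t; Z=W[...,2]
ok=(X>.57)&(X<.7)&(Y>-.3)&(Y<0)&(Z>.03)&(Z<.13)
blue=ok&(hsv[...,0]>90)&(hsv[...,0]<120)&(hsv[...,1]>100)&(X>.625)
wood=ok&(hsv[...,0]>3)&(hsv[...,0]<25)&(hsv[...,1]>70)&(X>.58)&(X<.628)
board=ok&(hsv[...,0]>3)&(hsv[...,0]<25)&(X>.655)&(X<.695)
for nm,m in(('rail',wood),('plate',blue),('board',board)):
    print(nm,m.sum(),'X',np.percentile(X[m],[2,50,98]).round(4),'Y',np.percentile(Y[m],[0.5,50,99.5]).round(4),Y[m].min().round(4),Y[m].max().round(4),'Z',np.percentile(Z[m],[2,50,95,98,99.5]).round(4))
    # top edge per Y bin
    b=np.linspace(np.percentile(Y[m],3),np.percentile(Y[m],97),9); y=[];zt=[]
    for i in range(8):
        k=m&(Y>=b[i])&(Y<b[i+1])
        if k.sum()>8: y.append((b[i]+b[i+1])/2); zt.append(np.percentile(Z[k],97))
    f=np.polyfit(y,zt,1); print('  top edge tilt',f[0].round(4),'top z mid',np.mean(zt).round(4))
    r=cv2.minAreaRect((W[m][:,:2]*1000).astype(np.float32)); print('  ',r)
E
```

```text
rail 657 X [0.5845 0.5972 0.6002] Y [-0.2409 -0.1442 -0.0612] -0.2419 -0.0604 Z [0.0627 0.0924 0.1071 0.1079 0.109 ]
  top edge tilt -0.0049 top z mid 0.1074
   ((604.0486450195312, -82.22853088378906), (21.02355194091797, 181.53746032714844), 6.3062005043029785)
plate 365 X [0.642  0.6482 0.6512] Y [-0.236  -0.1417 -0.0614] -0.2408 -0.0612 Z [0.0806 0.0986 0.1076 0.1082 0.1088]
  top edge tilt -0.0059 top z mid 0.1077
   ((659.8220825195312, -75.70531463623047), (12.802101135253906, 179.5912322998047), 6.127827167510986)
board 1461 X [0.6706 0.6847 0.6904] Y [-0.2712 -0.1376 -0.0312] -0.2738 -0.0302 Z [0.0326 0.0844 0.1121 0.1129 0.1137]
  top edge tilt -0.0009 top z mid 0.1125
   ((688.2409057617188, -73.41146850585938), (38.52068328857422, 243.63543701171875), 6.71323823928833)
```

Aligned to within about 1 mm, with a gap of about 40 mm. Approaching along the jig's x.

Call:
{"name": "apply_moves", "arguments": {
  "moves": "0 0 0 0.06 0.007 0 0; 0 0 0 0.06 0.007 0 0; 0 0 0 0.05 0.006 0 0; 0 0 0 0.04 0.005 0 0; 0 0 0 0.04 0.005 0 0; 0 0 0 0.03 0.003 0 0; 0 0 0 0.02 0.002 0 0; 0 0 0 0.02 0.002 0 0; 0 0 0 0.01 0.001 0 0; 0 0 0 0 0 0 0"
}}

```text
time: 7.3
tcp_pos: [0.6041, -0.0845, 0.0664]
eef_rot: [[-0.993, -0.116, 0.0], [-0.116, 0.993, -0.0], [-0.0, -0.0, -1.0]]
wrist_force: [-0.9, -0.2, -1.9]
gripper_width: 0.358
finger_force: 30.0
```

Call:
{"name": "apply_moves", "arguments": {
  "moves": "0 0 0 0.01 0.001 0 0; 0 0 0 0.01 0.001 0 0; 0 0 0 0.01 0.001 0 0; 0 0 0 0.01 0.001 0 0; 0 0 0 0.01 0.001 0 0; 0 0 0 0.01 0.001 0 0; 0 0 0 0.01 0.001 0 0; 0 0 0 0.01 0.001 0 0; 0 0 0 0 0 0 0; 0 0 0 0 0 0 0"
}}

```text
time: 8.3
tcp_pos: [0.612, -0.0837, 0.0664]
eef_rot: [[-0.993, -0.116, -0.0], [-0.116, 0.993, -0.0], [0.0, -0.0, -1.0]]
wrist_force: [-1.3, 0.2, -2.1]
gripper_width: 0.359
finger_force: 30.0
```

Call:
{"name": "apply_moves", "arguments": {
  "moves": "0 0 0 0.01 0.001 0 0; 0 0 0 0.01 0.001 0 0; 0 0 0 0.01 0.001 0 0; 0 0 0 0.01 0.001 0 0; 0 0 0 0.01 0.001 0 0; 0 0 0 0.01 0.001 0 0; 0 0 0 0 0 0 0; 0 0 0 0 0 0 0; 0 0 0 0 0 0 0; 0 0 0 0 0 0 0"
}}

```text
time: 9.3
tcp_pos: [0.6175, -0.0833, 0.0662]
eef_rot: [[-0.993, -0.116, -0.002], [-0.116, 0.993, -0.0], [0.002, 0.0, -1.0]]
wrist_force: [-6.0, -2.5, -0.9]
gripper_width: 0.354
finger_force: 30.0
```

```bash
python3 - <<'E'
from h import *
s=bot.get_state(); print(s['time'],s['tcp_pos'],s['wrist_force'],s['moment'])
E
```

```text
9.3 [ 0.61747928 -0.08325221  0.06619686] [-6.04400422 -2.52878936 -0.86312509] [-0.42656598  0.9066353   0.22976479]
```

Call:
{"name": "apply_moves", "arguments": {
  "moves": "0 0 0 0.01 0.001 0 0; 0 0 0 0.01 0.001 0 0; 0 0 0 0.01 0.001 0 0; 0 0 0 0.005 0.001 0 0; 0 0 0 0 0 0 0; 0 0 0 0 0 0 0; 0 0 0 0 0 0 0; 0 0 0 0 0 0 0; 0 0 0 0 0 0 0; 0 0 0 0 0 0 0"
}}

```text
time: 10.3
tcp_pos: [0.6204, -0.0829, 0.0661]
eef_rot: [[-0.993, -0.116, -0.003], [-0.116, 0.993, -0.0], [0.003, 0.0, -1.0]]
wrist_force: [-7.8, -3.7, -0.8]
gripper_width: 0.357
finger_force: 30.0
```

```bash
python3 - <<'E'
from h import *
f=[]
for i in range(4):
    s=bot.get_state(); f.append(s['wrist_force']); grab('scene','scene3')
print(s['time'],s['tcp_pos'],np.round(s['eef_rot'],4),np.mean(f,0),np.std(f,0),s['moment'])
W=cloud('scene3'); p=load('scene3')['p']; hsv=cv2.cvtColor(p,cv2.COLOR_RGB2HSV)
th=np.radians(6.6); n=np.array([np.cos(th),np.sin(th)]); t=np.array([-n[1],n[0]])
X=W[...,:2]@n; Y=W[...,:2]@t; Z=W[...,2]
ok=(X>.6)&(X<.72)&(Y>-.3)&(Y<0)&(Z>.03)&(Z<.13)
w=(hsv[...,0]>3)&(hsv[...,0]<25)&(hsv[...,1]>70)
blue=ok&(hsv[...,0]>90)&(hsv[...,0]<120)&(hsv[...,1]>100)&(X>.625)
for nm,m in(('rail',ok&w&(X<.655)&(Z>.09)),('plate',blue),('board',ok&w&(X>.67)&(X<.72)&(Z>.1))):
    print(nm,m.sum(),'X',np.percentile(X[m],[2,50,98]).round(4),'Y',Y[m].min().round(4),Y[m].max().round(4),'Z',np.percentile(Z[m],[2,50,98]).round(4))
    print('  ',cv2.minAreaRect((W[m][:,:2]*1000).astype(np.float32)))
cv2.imwrite('pics/c3.png',cv2.resize(cv2.imread('pics/scene3.png')[150:270,190:350],(800,600),interpolation=3))
E
```

```text
10.45 [ 0.62042146 -0.08291517  0.06607991] [[-9.933e-01 -1.159e-01 -3.300e-03]
 [-1.159e-01  9.933e-01 -2.000e-04]
 [ 3.300e-03  2.000e-04 -1.000e+00]] [-8.52364084 -3.78024279 -0.41132865] [0.83087728 0.12202608 0.2880019 ] [-0.53478365  1.30473936  0.29599292]
rail 333 X [0.6055 0.639  0.6488] Y -0.2434 -0.0613 Z [0.0933 0.1049 0.1114]
   ((639.0820922851562, -79.6103744506836), (49.06592559814453, 181.99774169921875), 7.1495680809021)
plate 213 X [0.6514 0.6569 0.6601] Y -0.2374 -0.0597 Z [0.0948 0.1042 0.1087]
   ((668.2423706054688, -72.22871398925781), (9.691977500915527, 177.6727294921875), 7.311532974243164)
board 488 X [0.6708 0.6809 0.6867] Y -0.2725 -0.0302 Z [0.1009 0.1101 0.1135]
   ((691.7498779296875, -72.27361297607422), (17.539344787597656, 242.31312561035156), 6.901547431945801)
```

View pics/c3.png

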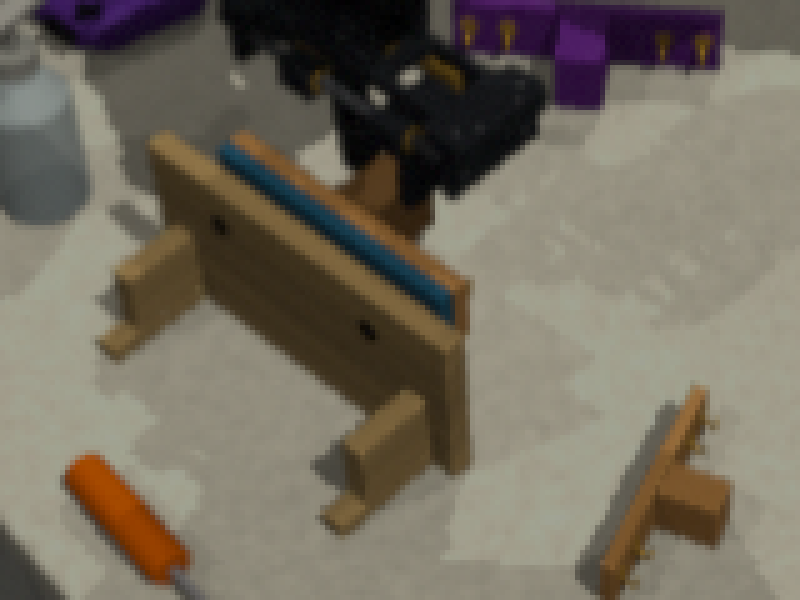

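The crop shows the rail flush on the blue plate, edge to edge with tops level, from about (235,140) to (465,290). The plate is pressed in about 9 mm with about 9 N. I'll hold there.

Call:
{"name": "apply_moves", "arguments": {
  "moves": "0 0 0 0.005 0 0 0; 0 0 0 0 0 0 0; 0 0 0 0 0 0 0; 0 0 0 0 0 0 0; 0 0 0 0 0 0 0; 0 0 0 0 0 0 0; 0 0 0 0 0 0 0; 0 0 0 0 0 0 0; 0 0 0 0 0 0 0; 0 0 0 0 0 0 0"
}}

```text
time: 11.5
tcp_pos: [0.6208, -0.0829, 0.066]
eef_rot: [[-0.993, -0.116, -0.004], [-0.116, 0.993, -0.0], [0.003, 0.0, -1.0]]
wrist_force: [-8.6, -3.3, -0.6]
gripper_width: 0.354
finger_force: 30.0
```

Call:
{"name": "apply_moves", "arguments": {
  "moves": "0 0 0 0 0 0 0; 0 0 0 0 0 0 0; 0 0 0 0 0 0 0; 0 0 0 0 0 0 0; 0 0 0 0 0 0 0; 0 0 0 0 0 0 0; 0 0 0 0 0 0 0; 0 0 0 0 0 0 0; 0 0 0 0 0 0 0; 0 0 0 0 0 0 0"
}}

```text
time: 12.5
tcp_pos: [0.6208, -0.0829, 0.0661]
eef_rot: [[-0.993, -0.116, -0.003], [-0.116, 0.993, -0.0], [0.003, 0.0, -1.0]]
wrist_force: [-10.0, -3.4, -0.6]
gripper_width: 0.362
finger_force: 30.0
```

Call:
{"name": "apply_moves", "arguments": {
  "moves": "0 0 0 0 0 0 0; 0 0 0 0 0 0 0; 0 0 0 0 0 0 0; 0 0 0 0 0 0 0; 0 0 0 0 0 0 0; 0 0 0 0 0 0 0; 0 0 0 0 0 0 0; 0 0 0 0 0 0 0; 0 0 0 0 0 0 0; 0 0 0 0 0 0 0"
}}

```text
time: 13.5
tcp_pos: [0.6208, -0.0829, 0.0661]
eef_rot: [[-0.993, -0.116, -0.003], [-0.116, 0.993, -0.0], [0.003, 0.0, -1.0]]
wrist_force: [-9.4, -4.0, -0.6]
gripper_width: 0.357
finger_force: 30.0
```

```bash
python3 -c "
from cell import bot
print(bot.sign_off())"
```

```text
the job is handed in; nothing more can be done
None
```

The rail is still gripped and pressed squarely on the blue plate at about 10 N, with the plate roughly 9–10 mm in; I held it there for over 2 s and handed the job in, but `sign_off` returned no verdict.

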